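Open the tin, cull the odd biscuits, tip the rest in and close it

ROBOT

A 6-joint arm with a two-finger parallel gripper is mounted at the origin on the work surface. World frame = base frame: x ahead of the robot, y to its left, z up, the work surface at z = 0. Lengths are in m, angles in rad, forces in N, time in s.
With the tool pointing down it reaches from about 0.25 to 0.775 m from the base axis. Payload 4 kg.
Tool frame: the origin (TCP) lies at the centre of the arm's flange, where the gripper is bolted on; the fingertips stand 173 mm ahead of it and the grasp point (between the pads) lies 155 mm ahead of it; z points along the fingers, y is the line along which they close (so a half turn about z gives the same grasp; the last joint's range is limited). The gripper opens to 85 mm and grips with 20 to 120 N. Pads are 22 mm wide; open, the fingers measure 114 mm over their backs; the gripper's body (76 mm by 85 mm) begins 54 mm behind the grasp point. The pads swing forward as they close: fully open they stand 13 mm farther back than shut.
Start: joints at [1.233, 0.087, 1.371, -0, 1.684, -0.103], TCP at [0.128, 0.535, 0.405] pointing down, gripper open.
Joint ranges: [-3.1, 3.1], [-0.76, 2.03], [0.27, 2.55], [-1.08, 4.22], [0.17, 2.65], [-2.57, 2.57]. Speed limits (rad/s): [2.79, 2.79, 3.14, 3.14, 3.14, 3.14].

INTERFACE

Orientations are given as a rotation vector (axis times angle).
In Python, from cell import manip gives the robot as it stands.
- The arm moves only by the tool servo_tool, never from a script. Its argument "deltas" is a list of rows, each a list of 5 numbers: the shift along the tool's x, y, z in m, then the turn about the tool's z in rad, then the opening, from 0 (shut) to 1 (fully open). A call has 1 to 10 rows; each row is the pose to reach, as a shift and turn from the pose commanded when the call began, along the tool's axes at that moment; what a row does not reach only later rows make up. A row lasts 1/8 s, in which the tool goes at most 62.5 mm and 10.7 degrees, less where a joint would pass 70% of its speed; a pose out of reach is approached as far as the arm can. A call with a gripper value outside its range is refused whole. The fingers move at their own pace and stop on an object; "squeeze" is the grip in N (left out, the last holds). Time passes only in rows, so rows that repeat a pose let the fingers close. It gives the time, the measured TCP pose, the force, the opening and the grip force at its end, in the units of the state.
- manip.get_obs(): the state, without advancing time (a new reading comes with each control period).
- manip.read_camera(name): name is "scene" or "side" or "wrist"; returns the picture (420x560x3 uint8, blue, green, red); there is no depth.
- manip.get_calibration(name): a dict with "mtx" (3x3 intrinsics, pixels), "k1" (the pictures are not rectified: a ray, as slopes to the right and down, at radius r is drawn at 1 + k1 r^2 times it, then the intrinsics apply), "rvec" (rotation vector, rad) and "tvec" (3), from world to camera coordinates, as OpenCV has them; the wrist camera has in their place "tool_from_camera" (4x4, takes a point from camera to tool coordinates, whose origin is the TCP and whose axes are the flange's). Camera axes: x right, y down, z forward; pixel columns grow to the right and rows downward; lengths in m; the calibration is good to about 2 mm. A picture is of the moment at which its call begins: read the wrist's pose just before it. get_calibration takes no time and is no camera call.
- manip.close_job(): hands the job in; it is judged then, once.
The state is a dict: "t": time; "joint_pos": joint angles; "joint_velocities": joint speeds; "joint_torque": joint torques, N m; "tcp_pos": TCP position; "eef_rot": TCP orientation; "force": force on the tool from outside, world axes, zero at the start; "wrist_torque": the same for the moment, N m; "finger_gap": finger opening in m; "grip_force": force on a finger pad.
Only numpy, scipy, OpenCV 4.12 (cv2) and the standard library are available. Lean on these libraries where they do the work, as an engineer would, in place of code of your own. Each camera call takes 0.05 s, during which the arm holds its last target. There are 200 camera calls.

TASK

Take the lid off the red tin, and pick every odd biscuit (the broken stubs and the L-shaped ones baked together) out of the tip-up tray and leave them in the green bowl. When all are out, lift the tray's handle to tip it up steeply so that all the straight finger biscuits slide into the tin, lower the tray again, and put the lid squarely and fully down on the tin. Do not disturb the tea glass, the jar and the teaspoon.

Things in the scene. Friction and masses are not known exactly. Their poses are not given: they have to be found in the camera images.
- finger_1: a good finger biscuit: straight golden bar 54 mm long, 22 mm wide, 22 mm tall, dark raisin specks on top. Origin at the centre of its underside, y along its length, z up. Starts lying on the tray, or absent
- finger_2: a good finger biscuit: straight golden bar 54 mm long, 22 mm wide, 22 mm tall, dark raisin specks on top. Origin at the centre of its underside, y along its length, z up. Starts lying on the tray, or absent
- finger_3: a good finger biscuit: straight golden bar 54 mm long, 22 mm wide, 22 mm tall, dark raisin specks on top. Origin at the centre of its underside, y along its length, z up. Starts lying on the tray, or absent
- finger_4: a good finger biscuit: straight golden bar 54 mm long, 22 mm wide, 22 mm tall, dark raisin specks on top. Origin at the centre of its underside, y along its length, z up. Starts lying on the tray, or absent
- stub_1: an odd biscuit: a broken stub only 30 mm long (y), 22 mm wide (x), 22 mm tall, of the same colour as the good ones. Origin at the centre of its underside, z up. Starts lying on the tray, or absent
- stub_2: an odd biscuit: a broken stub only 30 mm long (y), 22 mm wide (x), 22 mm tall, of the same colour as the good ones. Origin at the centre of its underside, z up. Starts lying on the tray, or absent
- stub_3: an odd biscuit: a broken stub only 30 mm long (y), 22 mm wide (x), 22 mm tall, of the same colour as the good ones. Origin at the centre of its underside, z up. Starts lying on the tray, or absent
- elbow_1: an odd biscuit: two baked together into an L, colour as the good ones. Bar 54 mm along y, 22 mm wide (x), 22 mm tall; a leg sticks out 20 mm to +x from its side, at y = -27 to -5 mm. Origin at the centre of the bar's underside, z up; the plain part to grip is at y = 0 to 27 mm. Starts lying on the tray, or absent
- elbow_2: an odd biscuit: two baked together into an L, colour as the good ones. Bar 54 mm along y, 22 mm wide (x), 22 mm tall; a leg sticks out 20 mm to +x from its side, at y = -27 to -5 mm. Origin at the centre of the bar's underside, z up; the plain part to grip is at y = 0 to 27 mm. Starts lying on the tray, or absent
- stand: fixed wooden stand of the aluminium tip-up sorting tray. Origin on the table under its middle, x along the tray's pivot, y towards the tin. Tray lowered: its floor's upper face is 106 mm above the table, spans x -112 to 112, y -105 to 110 mm; three walls 18 mm high, 5 mm thick; open lip at y = 110 mm, by the tin
- tray (a joint): angle of the tip-up tray about its pivot: 0 lowered and level, grows as its handle end is lifted, stops at 1.2 rad. Its weight (0.4 to 0.65 kg) brings it down again when let go
- tray_pivot (a point): the pivot of the tray, on the stand: at the middle of the open lip, 103 mm above the table. Axes as those of the stand; the tray turns about the x axis here, its contents slide off the lip towards +y into the tin
- tray_handle (a point): middle of the tray's handle: a round brass bar 12 mm thick, 100 mm long, parallel to the pivot, standing over the tray's back wall. Lowered it is 217.5 mm from the pivot (towards -y of the stand) and 55 mm higher than the pivot; about 35 mm of free room under it. Turns with the tray
- tin: fixed red biscuit tin, covered by its lid at first, next to the tray's lip: 250 mm (x) by 140 mm (y), 85 mm tall, walls 3 mm. Origin at the centre of its underside, on the table, axes as those of the stand
- lid: loose red lid of the tin, 0.2 to 0.33 kg: plate 254 (x) by 144 mm (y), 5 mm thick, over a plug 228 by 118 mm, 6 mm deep, that goes inside the tin (8 mm play each way). Origin at the centre of the plug's underside, on which it rests; seated, it is 79 mm above the tin's origin. Starts seated on the tin
- lid_grip (a point): middle of the lid's wooden grip, a bar 60 mm along the lid's x, 16 mm wide (y), 30 mm tall, from 11 to 41 mm above the lid's origin; this point is 28 mm above the origin
- bowl: loose green bowl for the odd biscuits, 0.5 kg: rim radius 75 mm, 55 mm tall, wall 5 mm. Origin at the centre of its underside
- tea_glass: bystander: tea glass on a saucer 104 mm across, 95 mm tall. Origin at the centre of its underside
- honey_jar: bystander: small amber jar, 60 mm across, 85 mm tall. Origin at the centre of its underside
- spoon: bystander: teaspoon 140 mm long lying on the table. Origin at its middle, on its underside
Not all that is in view belongs to the job. What is shaped like the stub_3 but turquoise is not meant.

How it is judged:
By the outcome, as a careful person would: the job done as asked, in the order asked, and still so for the second after the job is handed in, with the robot touching nothing.
Of stub_1, stub_2, stub_3, elbow_1, elbow_2 only 3 to 5 are there at a start; the rules pass over those that are not, and their reading is None.
Of finger_1, finger_2, finger_3, finger_4 only 2 to 4 are there at a start; the rules pass over those that are not, and their reading is None.
At some moment in a run one of lid, bowl may be knocked a few centimetres aside while the robot is not near it.
Once in a run the grip may slacken for a moment while it holds something.
It also fails if it takes over 200 s, if anything falls off the work surface, if the arm or the gripper's body presses on something with over 40 N, if the wrist force passes 120 N, or if a joint passes its speed limit or range.

## Working session

There is one attempt and no reset: what is moved stays moved. The work goes in short steps, Python scripts to look and compute and a tool call to move; the robot and the scene stay as the last step left them, time stands still between calls to the robot, and variables do not carry over. Pictures are saved under pics/ and viewed, at most 14 in all, crops included, and the job is handed in when it is done.

Besides the shell and the picture viewer there is one more tool, called in YAML: its name, and indented under it one key for each argument. servo_tool: Moves the arm, as the interface text tells. Its arguments: {"type":"object","properties":{"deltas":{"type":"array"},"squeeze":{"type":"number"}},"required":["deltas"]}

```bash
mkdir -p pics
cat > h.py <<'E'
import numpy as np, cv2
from cell import manip
from scipy.spatial.transform import Rotation as R
def cam(name):
    c=manip.get_calibration(name); K=np.array(c["mtx"],float); k1=c["k1"]
    if name=="wrist":
        o=manip.get_obs(); T=np.eye(4); T[:3,:3]=R.from_rotvec(o["eef_rot"]).as_matrix(); T[:3,3]=o["tcp_pos"]
        W=T@np.array(c["tool_from_camera"])
    else:
        W=np.eye(4); r=R.from_rotvec(np.ravel(c["rvec"])).as_matrix(); W[:3,:3]=r.T; W[:3,3]=-r.T@np.ravel(c["tvec"])
    return K,k1,W
def shot(name,fn=None):
    C=cam(name); im=np.array(manip.read_camera(name))
    if fn: cv2.imwrite("pics/"+fn,im); np.savez("pics/"+fn+".npz",im=im,K=C[0],k1=C[1],W=C[2])
    return im,C
def load(fn):
    d=np.load("pics/"+fn+".npz"); return d["im"],(d["K"],float(d["k1"]),d["W"])
def ray(C,px):
    K,k1,W=C; px=np.atleast_2d(np.array(px,float))
    u=cv2.undistortPoints(px[:,None],K,np.array([k1,0,0,0.]))[:,0]
    d=np.c_[u,np.ones(len(u))]@W[:3,:3].T
    return W[:3,3],d
def onz(C,px,z):
    o,d=ray(C,px); return o+d*((z-o[2])/d[:,2])[:,None]
def proj(C,P):
    K,k1,W=C; P=np.atleast_2d(P); p=(P-W[:3,3])@W[:3,:3]; s=p[:,:2]/p[:,2:]
    s=s*(1+k1*(s**2).sum(1))[:,None]; return s@K[:2,:2].T+K[:2,2]
def tomove(p,yaw=None):
    "grasp-point target world -> tool delta"
    o=manip.get_obs(); M=R.from_rotvec(o["eef_rot"]).as_matrix()
    g=np.array(o["tcp_pos"])+M[:,2]*0.155
    return M.T@(np.array(p)-g)
E
python3 - <<'E'
from h import *
for n in("scene","side","wrist"):
    im,C=shot(n,n+"0.png"); print(n,C[0][0],C[1],C[2].round(3).tolist())
cv2.imwrite("pics/a.png",np.hstack([cv2.imread("pics/scene0.png")]))
print(manip.get_obs())
E
```

```text
scene [420.71543789   0.         275.7679424 ] 0.003618244394428306 [[0.206, 0.842, -0.499, 1.053], [0.979, -0.17, 0.116, -0.106], [0.013, -0.512, -0.859, 0.873], [0.0, 0.0, 0.0, 1.0]]
side [516.11946264   0.         283.00552869] -0.09096628224011839 [[-0.991, -0.081, 0.109, 0.473], [-0.135, 0.678, -0.722, 1.026], [-0.016, -0.73, -0.683, 1.067], [0.0, 0.0, 0.0, 1.0]]
wrist [304.77799262   0.         282.35056293] -0.04774590197192284 [[0.234, 0.935, 0.266, 0.06], [0.972, -0.224, -0.065, 0.552], [-0.001, 0.274, -0.962, 0.373], [0.0, 0.0, 0.0, 1.0]]
{'t': 0.15, 'joint_pos': array([ 1.23288256e+00,  8.78076159e-02,  1.37190118e+00, -3.20758714e-05,
        1.68356862e+00, -1.03078674e-01]), 'joint_velocities': array([ 1.24230959e-03, -9.66102534e-04, -5.18263644e-03,  1.02614944e-03,
       -7.16697201e-04,  9.83929387e-05]), 'joint_torque': array([ 1.10677815e-03, -3.52377284e+01, -3.13678300e+01, -1.54435816e-04,
        8.09061981e-03, -1.14986838e-05]), 'tcp_pos': array([0.12794748, 0.53483122, 0.40379852]), 'eef_rot': array([-3.67997011e-01, -3.11962437e+00,  2.59302182e-03]), 'force': array([1.2326076 , 0.81350728, 0.49098033]), 'wrist_torque': array([ 0.01220043, -0.02711579, -0.02361196]), 'grip_force': 0.0, 'finger_gap': 0.08558320781337467}
```

View pics/scene0.png

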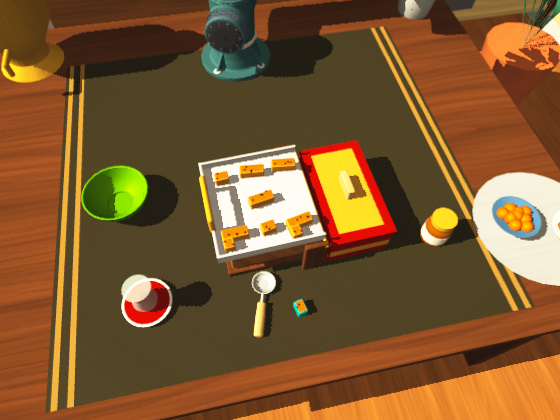

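View pics/side0.png

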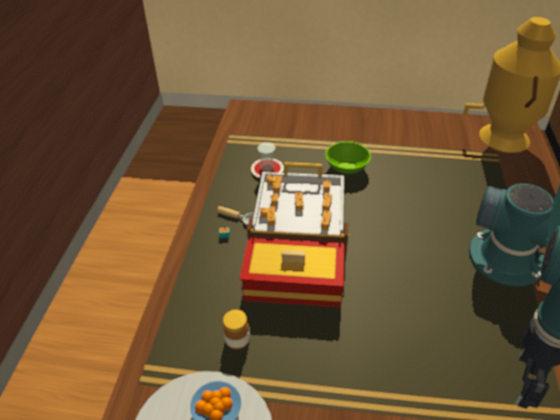

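The scene view shows the tray with 7 biscuits. There are likely stubs at (221,177) and (268,227), elbows at (234,236) and (299,224), and fingers at (251,171), (283,164) and (261,199). The turquoise stub at (300,307) is on the table and isn't meant. The lidded tin is at (345,190), the bowl at (115,195) and the handle at (206,203). I'll measure these and confirm them in an enlarged crop.

```bash
cat > meas.py <<'E'
from h import *
def biscuits(im,C,ztop=0.128,poly=None,thr=60):
    "orange blobs: top+sides silhouettes"
    hsv=cv2.cvtColor(im,cv2.COLOR_BGR2HSV)
    m=cv2.inRange(hsv,(8,120,60),(24,255,255))
    if poly is not None:
        k=np.zeros_like(m); cv2.fillPoly(k,[np.array(poly,np.int32)],255); m&=k
    m=cv2.morphologyEx(m,cv2.MORPH_CLOSE,np.ones((3,3)))
    out=[]
    for c in cv2.findContours(m,cv2.RETR_EXTERNAL,cv2.CHAIN_APPROX_NONE)[0]:
        if cv2.contourArea(c)<thr: continue
        P=onz(C,c[:,0],ztop)[:,:2]
        (cx,cy),(w,h),a=cv2.minAreaRect((P*1000).astype(np.float32))
        out.append((c[:,0].mean(0),(cx,cy),(w,h),a,cv2.contourArea((P*1000).astype(np.float32))))
    return out,m
E
python3 - <<'E'
from meas import *
im,C=load("scene0.png")
poly=[(206,167),(298,150),(323,238),(218,252)]
o,m=biscuits(im,C,poly=poly)
for b in o: print("bisc",np.round(b[0]),np.round(b[1]),np.round(b[2]),round(b[3]),round(b[4]))
hsv=cv2.cvtColor(im,cv2.COLOR_BGR2HSV)
def blob(lo,hi,z,nm,box=None):
    q=cv2.inRange(hsv,lo,hi)
    if box: k=np.zeros_like(q);k[box[1]:box[3],box[0]:box[2]]=255;q&=k
    c=max(cv2.findContours(q,0,1)[0],key=cv2.contourArea)
    P=onz(C,c[:,0],z)[:,:2]*1000; r=cv2.minAreaRect(P.astype(np.float32))
    print(nm,cv2.boundingRect(c),np.round(r[0]),np.round(r[1]),round(r[2],1)); return c
blob((40,100,60),(75,255,255),.055,"bowl",(70,150,160,235))
blob((20,100,150),(32,255,255),.09,"lidplate(yellow)",(295,140,400,260))
blob((0,0,0),(255,150,255),.12,"grip",(335,165,360,203))
blob((15,120,100),(32,255,255),.158,"handle",(196,170,216,235))
print("tray corners in",onz(C,[(201,162),(296,148),(325,242),(218,257)],.124).round(3).tolist())
s,D=load("side0.png")
print("tray corners side",onz(D,[(259,174),(344,176),(346,234),(252,233)],.124).round(3).tolist())
print("lid corners side z.09",onz(D,[(248,240),(346,243),(345,291),(243,288)],.09).round(3).tolist())
print("lid corners scene",onz(C,[(302,150),(357,142),(393,231),(327,242)],.09).round(3).tolist())
a=cv2.resize(im[140:265,190:400],None,fx=3.6,fy=3.6,interpolation=2)
cv2.imwrite("pics/crop0.png",a)
E
```

```text
bisc [233. 237.] [674. -98.] [50. 55.] 3 1910
bisc [268. 227.] [663. -30.] [28. 32.] 9 743
bisc [299. 224.] [670.  35.] [46. 58.] 13 1794
bisc [261. 199.] [595. -31.] [30. 56.] 12 1444
bisc [221. 178.] [ 526. -105.] [33. 30.] 2 790
bisc [251. 170.] [519. -38.] [52. 32.] 84 1472
bisc [283. 165.] [516.  32.] [55. 33.] 84 1518
bowl (82, 165, 66, 56) [ 463. -350.] [150. 149.] 58.9
lidplate(yellow) (311, 149, 72, 85) [581. 162.] [210. 100.] 2.0
grip (339, 171, 15, 27) [587. 156.] [67. 23.] 1.7
handle (199, 176, 17, 57) [ 600. -143.] [134.  13.] 2.5
tray corners in [[0.472, -0.143, 0.124], [0.475, 0.072, 0.124], [0.716, 0.074, 0.124], [0.706, -0.137, 0.124]]
tray corners side [[0.716, -0.128, 0.124], [0.47, -0.148, 0.124], [0.453, 0.087, 0.124], [0.693, 0.113, 0.124]]
lid corners side z.09 [[0.707, 0.106, 0.09], [0.451, 0.086, 0.09], [0.446, 0.245, 0.09], [0.69, 0.266, 0.09]]
lid corners scene [[0.457, 0.093, 0.09], [0.459, 0.228, 0.09], [0.704, 0.23, 0.09], [0.701, 0.086, 0.09]]
```

View pics/crop0.png

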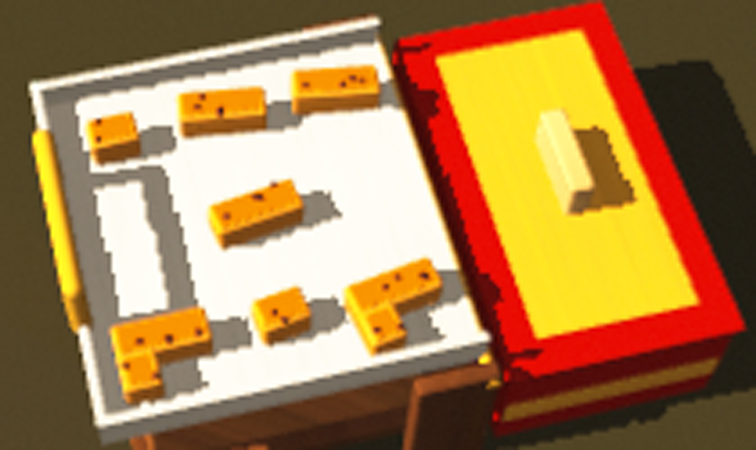

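The enlarged crop confirms three straight fingers, two stubs and two elbows. First I'll move over the lid.

servo_tool:
  deltas:
    - [-0.265,-0.13,0,-0.135,1]
    - [-0.53,-0.259,0,-0.27,1]
    - [-0.53,-0.259,0,-0.27,1]
    - [-0.53,-0.259,0,-0.27,1]
    - [-0.53,-0.259,0,-0.27,1]
    - [-0.53,-0.259,0,-0.27,1]
    - [-0.53,-0.259,0,-0.27,1]
    - [-0.53,-0.259,0,-0.27,1]
    - [-0.53,-0.259,0,-0.27,1]
    - [-0.53,-0.259,0,-0.27,1]
  squeeze: 60

```text
t: 1.4
tcp_pos: [0.5853, 0.157, 0.4034]
eef_rot: [0.05, -3.14, 0.001]
force: [0.6, 1.3, -0.5]
finger_gap: 0.0853
grip_force: 0.0
```

servo_tool:
  deltas:
    - [0,0,0,0,1]
    - [0,0,0,0,1]

```text
t: 1.65
tcp_pos: [0.5827, 0.1602, 0.4044]
eef_rot: [0.056, -3.14, -0.001]
force: [0.4, -0.3, 0.2]
finger_gap: 0.0855
grip_force: 0.0
```

Run:
```python
from h import *
im,C=shot("wrist","w1.png"); print(C[2].round(3).tolist()); o=manip.get_obs(); print(o['t'],o['tcp_pos'],R.from_rotvec(o['eef_rot']).as_matrix().round(4).tolist())
shot("scene","s1.png")
```

```text
[[-0.035, 0.961, 0.273, 0.512], [0.999, 0.033, 0.012, 0.158], [0.002, 0.274, -0.962, 0.374], [0.0, 0.0, 0.0, 1.0]]
1.7 [0.58245787 0.16052589 0.40467571] [[-0.9993, -0.0364, -0.0006], [-0.0364, 0.9993, 0.0004], [0.0006, 0.0005, -1.0]]
```

View pics/w1.png

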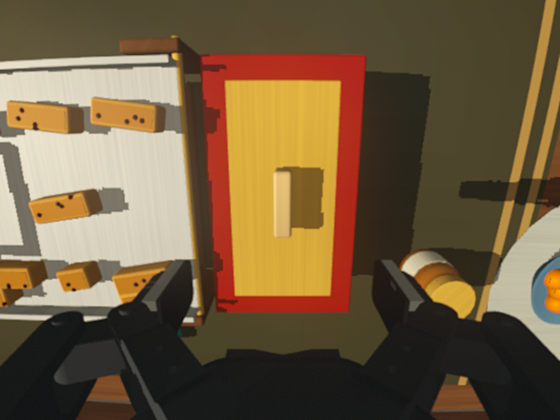

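The wrist view shows the lid with plate corners at about (202,58), (366,56), (350,312) and (219,312), and the grip at (283,203). The tray is on the left with its biscuits.

Run:
```python
from h import *
im,C=load("w1.png")
hsv=cv2.cvtColor(im,cv2.COLOR_BGR2HSV)
red=cv2.inRange(hsv,(0,150,90),(8,255,255))|cv2.inRange(hsv,(172,150,90),(180,255,255))
c=max(cv2.findContours(red,0,1)[0],key=cv2.contourArea)
r=cv2.minAreaRect((onz(C,c[:,0],.090)[:,:2]*1000).astype(np.float32)); print("lid",r)
ye=cv2.inRange(hsv,(18,110,110),(35,255,255)); ye[:,:205]=0; ye[:,362:]=0
c=max(cv2.findContours(ye,0,1)[0],key=cv2.contourArea)
r=cv2.minAreaRect((onz(C,c[:,0],.090)[:,:2]*1000).astype(np.float32)); print("yellow",r)
g=hsv[150:260,255:310]; g=cv2.inRange(g,(10,20,190),(30,135,255))
c=max(cv2.findContours(g,0,1)[0],key=cv2.contourArea)[:,0]+[255,150]
print(c.min(0),c.max(0)); r=cv2.minAreaRect((onz(C,c,.120)[:,:2]*1000).astype(np.float32)); print("grip",r)
print("lip/tray corners",onz(C,[(174,57),(201,316)],.124).round(3).tolist(), onz(C,[(180,55),(201,305)],.106).round(3).tolist())
s,D=load("scene0.png")
print("jar",onz(D,[(435,240)],.0),"glass",onz(D,[(147,302)],.0))
```

```text
lid ((579.9031982421875, 161.44412231445312), (252.99642944335938, 142.88526916503906), 1.888166904449463)
yellow ((580.5167846679688, 161.40220642089844), (210.01243591308594, 100.40093231201172), 1.97565495967865)
[273 172] [289 236]
grip ((579.350830078125, 160.26290893554688), (56.99790954589844, 13.413553237915039), 2.329024314880371)
lip/tray corners [[0.465, 0.075, 0.124], [0.69, 0.088, 0.124]] [[0.46, 0.074, 0.106], [0.69, 0.083, 0.106]]
jar [[0.70609238 0.3558265  0.        ]] glass [[ 0.72104614 -0.30392886  0.        ]]
```

servo_tool:
  deltas:
    - [0.002,0.001,0.06,0,1]
    - [0.002,0.001,0.11,0,1]
    - [0.002,0.001,0.139,0,1]
    - [0.002,0.001,0.139,0,1]
    - [0.002,0.001,0.139,0,0]
    - [0.002,0.001,0.139,0,0]
    - [0.002,0.001,0.139,0,0]
    - [0.002,0.001,0.139,0,0]
    - [0.002,0.001,0.139,0,0]
  squeeze: 80

```text
t: 2.88
tcp_pos: [0.5814, 0.1606, 0.267]
eef_rot: [-0.055, 3.139, 0.0]
force: [-0.0, -0.3, 5.1]
finger_gap: 0.0145
grip_force: 80.7
```

servo_tool:
  deltas:
    - [0,0,-0.03,0,0]
    - [0,0,-0.06,0,0]
    - [0.025,0.05,-0.06,0,0]
    - [0.05,0.1,-0.06,0,0]
    - [0.08,0.15,-0.05,0,0]
    - [0.105,0.19,-0.02,0,0]
    - [0.123,0.225,0.015,0,0]
    - [0.123,0.225,0.045,0,0]
    - [0.123,0.225,0.065,0,0]
    - [0.123,0.225,0.065,0,0]
  squeeze: 100

```text
t: 4.12
tcp_pos: [0.4489, 0.3805, 0.197]
eef_rot: [0.056, -3.135, 0.007]
force: [-0.1, 0.4, -3.0]
finger_gap: 0.0143
grip_force: 98.2
```

Run:
```python
from h import *
o=manip.get_obs(); print(o['tcp_pos'],o['force'],o['finger_gap'])
shot("scene","s2.png")
```

```text
[0.44893482 0.38045615 0.19704542] [-0.14291781  0.40546647 -3.03883587] 0.014327679969597646
```

View pics/s2.png

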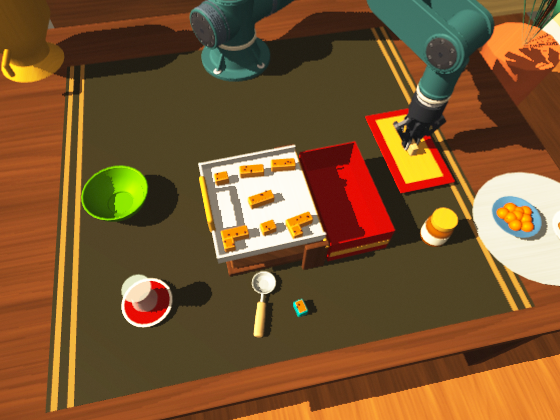

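The lid is held just above the table at about (410,150), with the tin open and empty. I'll lower and release it.

servo_tool:
  deltas:
    - [0,0,0.003,0,0]
    - [0,0,0.006,0,0]
    - [0,0,0.007,0,0]
    - [0,0,0.007,0,0]

```text
t: 4.68
tcp_pos: [0.4504, 0.3811, 0.1939]
eef_rot: [-0.055, 3.141, 0.0]
force: [-0.6, 0.2, -2.5]
finger_gap: 0.0145
grip_force: 98.2
```

servo_tool:
  deltas:
    - [0,0,0.004,0,0]
    - [0,0,0.006,0,0]
    - [0,0,0.006,0,0]
    - [0,0,0.006,0,0]

```text
t: 5.18
tcp_pos: [0.4503, 0.3812, 0.1881]
eef_rot: [-0.056, 3.141, 0.0]
force: [-1.4, -0.8, 0.9]
finger_gap: 0.014
grip_force: 98.7
```

servo_tool:
  deltas:
    - [0,0,0,0,1]
    - [0,0,0,0,1]
    - [0,0,0,0,1]
    - [0,0,-0.06,0,1]
    - [0,0,-0.12,0,1]
    - [0,0,-0.18,0,1]
    - [0,0,-0.232,0,1]

```text
t: 6.05
tcp_pos: [0.4501, 0.381, 0.4227]
eef_rot: [-0.055, 3.139, 0.003]
force: [1.1, 0.2, 0.1]
finger_gap: 0.0854
grip_force: 0.0
```

servo_tool:
  deltas:
    - [-0.125,-0.415,0,0,1]
    - [-0.125,-0.415,0,0,1]
    - [-0.125,-0.415,0,0,1]
    - [-0.125,-0.415,0,0,1]
    - [-0.125,-0.415,0,0,1]
    - [-0.125,-0.415,0,0,1]
    - [-0.125,-0.415,0,0,1]
    - [-0.125,-0.415,0,0,1]
    - [-0.125,-0.415,0,0,1]
    - [-0.125,-0.415,0,0,1]

```text
t: 7.3
tcp_pos: [0.5895, -0.0277, 0.42]
eef_rot: [-0.058, 3.141, 0.001]
force: [0.4, 0.2, -0.2]
finger_gap: 0.0856
grip_force: 0.0
```

Run:
```python
from h import *
im,C=shot("wrist","w2.png"); o=manip.get_obs(); print(o['t'],o['tcp_pos'],R.from_rotvec(o['eef_rot']).as_matrix().round(4).tolist())
```

```text
7.35 [ 0.58950492 -0.02761917  0.42007168] [[-0.9993, -0.0375, 0.0005], [-0.0375, 0.9993, 0.0003], [-0.0005, 0.0003, -1.0]]
```

View pics/w2.png

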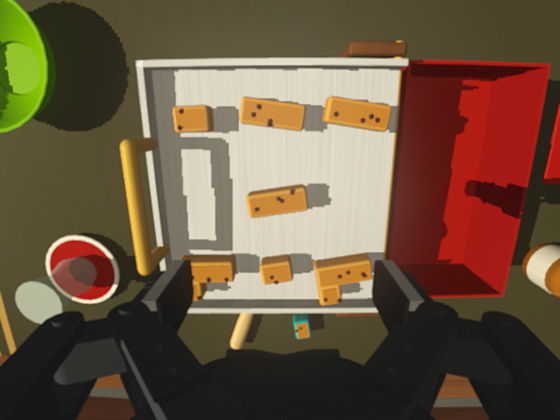

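The wrist view shows stubs at (192,118) and (276,270), elbows at (212,272) and (345,278) with their legs pointing down (+x) at the left end, and fingers at (272,113), (357,113) and (278,201). The open tin is on the right.

```bash
cat >> meas.py <<'E'
def bowl():
    im,C=shot("scene"); hsv=cv2.cvtColor(im,cv2.COLOR_BGR2HSV)
    q=cv2.inRange(hsv,(40,100,40),(75,255,255)); q[:,:40]=0; q[:,230:]=0
    c=max(cv2.findContours(q,0,1)[0],key=cv2.contourArea)
    P=(onz(C,c[:,0],.055)[:,:2]*1000).astype(np.float32)
    (x,y),r=cv2.minEnclosingCircle(P); return round(x),round(y),round(r)
E
python3 - <<'E'
from meas import *
im,C=load("w2.png")
for nm,poly in(("w",[(150,75),(396,75),(386,312),(150,312)]),):
    o,m=biscuits(im,C,.117,poly,100)
    for b in o: print(nm,np.round(b[0]),np.round(b[1]),np.round(b[2]),round(b[3]),round(b[4]))
im2,C2=load("scene0.png")
o,m=biscuits(im2,C2,.117,[(206,167),(298,150),(323,238),(218,252)])
for b in o: print("s",np.round(b[0]),np.round(b[1]),np.round(b[2]),round(b[3]),round(b[4]))
print("bowl",bowl(),manip.get_obs()["joint_pos"].round(2))
print("tray wall tops",onz(C,[(138,62),(408,60),(395,311),(160,311)],.124).round(3).tolist(),"handle",onz(C,[(126,140),(150,268)],.158).round(3).tolist())
cv2.imwrite("pics/c2.png",cv2.resize(im[60:315,120:400],None,fx=2.3,fy=2.3,interpolation=2))
E
```

```text
w [276. 269.] [657. -31.] [28. 31.] 11 772
w [207. 272.] [668. -94.] [50. 52.] 9 1486
w [340. 276.] [667.  38.] [51. 56.] 12 1982
w [155. 254.] [ 650. -145.] [18. 34.] 85 286
w [277. 201.] [588. -32.] [24. 54.] 11 1212
w [389. 211.] [596.  74.] [94.  3.] 2 126
w [192. 119.] [ 517. -107.] [22. 34.] 4 666
w [356. 114.] [508.  34.] [57. 22.] 84 1177
w [272. 114.] [511. -38.] [55. 22.] 85 1088
s [233. 237.] [668. -98.] [51. 55.] 3 1967
s [268. 227.] [657. -29.] [29. 32.] 9 765
s [299. 224.] [665.  38.] [47. 59.] 13 1847
s [261. 199.] [588. -30.] [31. 56.] 12 1487
s [221. 178.] [ 518. -105.] [33. 30.] 2 814
s [251. 170.] [511. -37.] [52. 33.] 84 1516
s [283. 165.] [508.  34.] [55. 33.] 84 1563
bowl (466, -349, 79) [-0.14  0.17  1.24  0.    1.72 -1.75]
tray wall tops [[0.474, -0.148, 0.124], [0.465, 0.07, 0.124], [0.697, 0.092, 0.124], [0.705, -0.146, 0.124]] handle [[0.534, -0.146, 0.158], [0.64, -0.136, 0.158]]
```

```bash
cat >> meas.py <<'E'
def plan(*T):
    "targets: x,y,z(grasp) mm, yaw deg of tool y from world x -> dx dy dz turn"
    o=manip.get_obs(); M=R.from_rotvec(o["eef_rot"]).as_matrix()
    yaw=np.degrees(np.arctan2(M[1,1],M[0,1])); print("t",round(o['t'],1),"tcp",o['tcp_pos'].round(4),"yaw",yaw.round(1),"gap",round(o['finger_gap'],4),"F",o['force'].round(1))
    for x,y,z,a in T:
        d=tomove([x/1e3,y/1e3,z/1e3]); th=(yaw-a+90)%180-90
        print((x,y,z,a),"->",d.round(4),"turn",np.radians(th).round(3))
E
python3 -c "
from meas import *
plan((653.5,48.5,170,12),(653.5,48.5,126,12))"
```

```text
t 7.4 tcp [ 0.5895 -0.0277  0.4201] yaw 92.1 gap 0.0851 F [-0.7 -0.3  0.2]
(653.5, 48.5, 170, 12) -> [-0.0667  0.0737  0.0951] turn 1.399
(653.5, 48.5, 126, 12) -> [-0.0666  0.0737  0.1391] turn 1.399
```

View pics/c2.png

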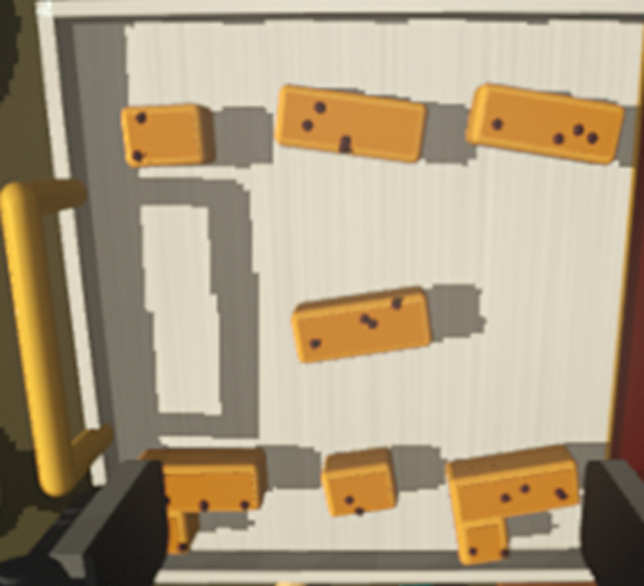

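The enlarged crop confirms the set: fingers at top (350,125), top right (545,123) and middle (362,325). The rest are stubs and elbows. I'll take the right elbow first.

servo_tool:
  deltas:
    - [-0.02,0.02,0,0.18,0.5]
    - [-0.04,0.04,0,0.36,0.5]
    - [-0.067,0.074,0,0.54,0.5]
    - [-0.067,0.074,0.02,0.72,0.5]
    - [-0.067,0.074,0.04,0.9,0.5]
    - [-0.067,0.074,0.06,1.08,0.5]
    - [-0.067,0.074,0.08,1.26,0.5]
    - [-0.067,0.074,0.09,1.4,0.5]
    - [-0.067,0.074,0.09,1.4,0.5]
    - [-0.067,0.074,0.09,1.4,0.5]
  squeeze: 40

```text
t: 8.65
tcp_pos: [0.6542, 0.0478, 0.3306]
eef_rot: [1.977, 2.44, 0.001]
force: [0.1, -0.2, 1.4]
finger_gap: 0.0428
grip_force: 0.0
```

```bash
python3 -c "
from meas import *
plan((653.5,48.5,126,12)); shot('wrist','w3.png')"
```

```text
t 8.7 tcp [0.6542 0.0478 0.3306] yaw 12.0 gap 0.0428 F [ 0.1 -0.2  1.4]
(653.5, 48.5, 126, 12) -> [ 0.0008 -0.0008  0.0496] turn -0.0
```

View pics/w3.png

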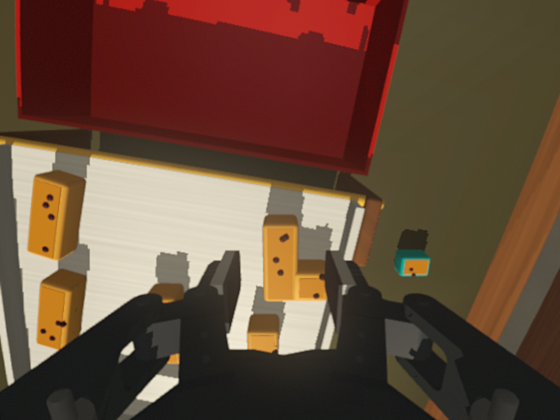

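The elbow sits between the pads at (280,255), aligned. I'll descend and grip.

servo_tool:
  deltas:
    - [0.001,-0.001,0.025,0,0.5]
    - [0.001,-0.001,0.045,0,0.5]
    - [0.001,-0.001,0.05,0,0.5]
    - [0.001,-0.001,0.05,0,0]
    - [0.001,-0.001,0.05,0,0]
    - [0.001,-0.001,0.05,0,0]
    - [0.001,-0.001,0.05,0,0]
    - [0.001,-0.001,-0.02,0,0]
    - [0.001,-0.001,-0.06,0,0]
    - [0.001,-0.001,-0.06,0,0]
  squeeze: 50

```text
t: 9.95
tcp_pos: [0.6533, 0.0479, 0.3966]
eef_rot: [1.975, 2.431, 0.012]
force: [0.6, -0.4, -0.7]
finger_gap: 0.0209
grip_force: 50.4
```

```bash
python3 -c "
from meas import *
print(bowl())
plan((480,-345,180,12),(480,-345,90,12),(480,-345,60,12))"
```

```text
(466, -350, 79)
t 10.0 tcp [0.6531 0.0479 0.3929] yaw 11.8 gap 0.0208 F [ 0.2 -1.4 -1.2]
(480, -345, 180, 12) -> [-0.349  -0.251   0.0569] turn -0.003
(480, -345, 90, 12) -> [-0.3488 -0.2516  0.1469] turn -0.003
(480, -345, 60, 12) -> [-0.3488 -0.2517  0.1769] turn -0.003
```

servo_tool:
  deltas:
    - [-0.04,-0.035,0,0,0]
    - [-0.08,-0.07,0,0,0]
    - [-0.125,-0.11,0,0,0]
    - [-0.17,-0.15,0,0,0]
    - [-0.215,-0.19,0,0,0]
    - [-0.26,-0.225,0,0,0]
    - [-0.3,-0.26,0,0,0]
    - [-0.333,-0.289,0.02,0,0]
    - [-0.333,-0.289,0.07,0,0]
    - [-0.333,-0.289,0.08,0,0]
  squeeze: 60

```text
t: 11.25
tcp_pos: [0.4365, -0.3364, 0.3033]
eef_rot: [-1.975, -2.427, -0.002]
force: [-0.3, -0.1, -0.2]
finger_gap: 0.0208
grip_force: 62.1
```

```bash
python3 -c "
from meas import *
plan((440,-337,60,12)); shot('wrist','w4.png'); shot('scene','s4.png')"
```

```text
t 11.2 tcp [ 0.4365 -0.3364  0.3033] yaw 11.7 gap 0.0208 F [-0.3 -0.1 -0.2]
(440, -337, 60, 12) -> [-0.0038  0.005   0.0883] turn -0.005
```

View pics/w4.png

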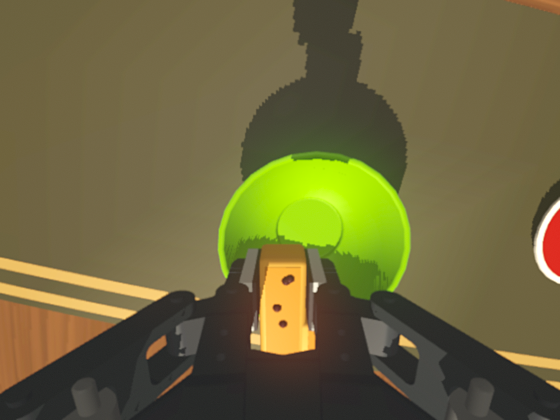

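The elbow is held over the bowl's left half, with the bowl rim centre near (315,235). I'll lower and release it inside.

servo_tool:
  deltas:
    - [-0.003,0.005,0.03,0,0]
    - [-0.003,0.005,0.06,0,0]
    - [-0.003,0.005,0.083,0,0]
    - [-0.003,0.005,0.083,0,0]
    - [-0.003,0.005,0.083,0,0.42]
    - [-0.003,0.005,0.083,0,0.42]
    - [-0.003,0.005,0.083,0,0.42]
    - [-0.003,0.005,0.03,0,0.42]
    - [-0.003,0.005,-0.03,0,0.42]
    - [-0.003,0.005,-0.08,0,0.42]

```text
t: 12.6
tcp_pos: [0.4436, -0.339, 0.3929]
eef_rot: [1.98, 2.436, -0.0]
force: [0.5, -0.1, -1.0]
finger_gap: 0.0359
grip_force: 0.0
```

```bash
python3 -c "
from meas import *
print(bowl())
plan((657,-86,220,4))"
```

```text
(466, -349, 79)
t 12.7 tcp [ 0.444  -0.3394  0.4013] yaw 11.8 gap 0.036 F [ 1.4 -1.1  4.8]
(657, -86, 220, 4) -> [0.207  0.2586 0.026 ] turn 0.136
```

servo_tool:
  deltas:
    - [0.035,0.043,0,0.07,0.5]
    - [0.07,0.086,0,0.136,0.5]
    - [0.105,0.13,0,0.136,0.5]
    - [0.14,0.173,0,0.136,0.5]
    - [0.175,0.216,0,0.136,0.5]
    - [0.207,0.259,0.02,0.136,0.5]
    - [0.207,0.259,0.05,0.136,0.5]
    - [0.207,0.259,0.056,0.136,0.5]
    - [0.207,0.259,0.056,0.136,0.5]

```text
t: 13.78
tcp_pos: [0.6547, -0.084, 0.3338]
eef_rot: [-2.143, -2.297, 0.0]
force: [-0.1, 0.5, 0.6]
finger_gap: 0.0429
grip_force: 0.0
```

Run:
```python
from meas import *
im,C=shot('wrist','w5.png')
print(bowl())
P=proj(C,[[.657,-.1,.117]])[0]; print(P)
o,m=biscuits(im,C,.117,None,100)
for b in o: print(np.round(b[0]),np.round(b[1]),np.round(b[2]),round(b[3]),round(b[4]))
plan((657,-86,126,4))
```

```text
(466, -349, 79)
[285.11951174 259.52594154]
[127. 413.] [ 539. -247.] [27. 10.] 52 145
[126. 351.] [ 543. -184.] [20.  7.] 50 103
[249. 331.] [ 632. -154.] [25. 40.] 1 521
[ 99. 317.] [ 523. -156.] [53.  7.] 40 207
[552. 342.] [ 863. -162.] [22. 88.] 21 947
[ 77. 254.] [ 516. -107.] [35. 37.] 4 1089
[296. 263.] [ 667. -100.] [40. 62.] 3 1760
[434. 202.] [750. -55.] [14. 50.] 73 597
[294. 154.] [657. -31.] [22. 31.] 11 634
[ 55. 150.] [510. -39.] [57. 34.] 84 1792
[453. 111.] [749.   2.] [16. 10.] 11 142
[176. 146.] [587. -32.] [26. 56.] 11 1385
[519.  64.] [783.  32.] [14. 51.] 4 234
[527. 184.] [815. -51.] [ 46. 236.] 0 6174
[394.  28.] [708.  42.] [30. 10.] 87 206
[40. 36.] [507.  27.] [42. 35.] 84 1367
t 13.9 tcp [ 0.6548 -0.0843  0.3357] yaw 3.9 gap 0.0429 F [0.3 1.  1.1]
(657, -86, 126, 4) -> [-0.0017  0.0014  0.0547] turn -0.001
```

View pics/w5.png

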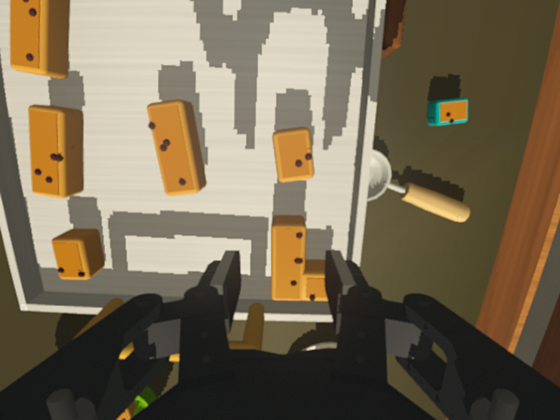

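Elbow 1 is aligned between the pads at (290,255). I'll grip it.

servo_tool:
  deltas:
    - [-0.002,0.001,0.03,0,0.5]
    - [-0.002,0.001,0.05,0,0.5]
    - [-0.002,0.001,0.055,0,0.5]
    - [-0.002,0.001,0.055,0,0]
    - [-0.002,0.001,0.055,0,0]
    - [-0.002,0.001,0.055,0,0]
    - [-0.002,0.001,0.055,0,0]
    - [-0.002,0.001,-0.02,0,0]
    - [-0.002,0.001,-0.06,0,0]
    - [-0.002,0.001,-0.06,0,0]
  squeeze: 60

```text
t: 15.12
tcp_pos: [0.6563, -0.0854, 0.4008]
eef_rot: [2.135, 2.29, 0.01]
force: [0.3, 0.1, 0.1]
finger_gap: 0.0209
grip_force: 60.3
```

```bash
python3 -c "
from meas import *
print(bowl())
plan((474,-337,220,4),(474,-337,75,4))"
```

```text
(466, -350, 79)
t 15.2 tcp [ 0.6561 -0.0853  0.397 ] yaw 4.0 gap 0.021 F [-0.6 -0.6 -0. ]
(474, -337, 220, 4) -> [-0.238  -0.2003  0.0212] turn 0.0
(474, -337, 75, 4) -> [-0.2378 -0.2012  0.1662] turn 0.0
```

servo_tool:
  deltas:
    - [-0.04,-0.033,0,0,0]
    - [-0.08,-0.067,0,0,0]
    - [-0.12,-0.1,0,0,0]
    - [-0.16,-0.134,0,0,0]
    - [-0.2,-0.167,0,0,0]
    - [-0.238,-0.201,0,0,0]
    - [-0.238,-0.201,0.03,0,0]
    - [-0.238,-0.201,0.06,0,0]
    - [-0.238,-0.201,0.06,0,0]

```text
t: 16.3
tcp_pos: [0.4711, -0.3362, 0.328]
eef_rot: [-2.135, -2.289, 0.0]
force: [0.3, -0.3, -0.8]
finger_gap: 0.021
grip_force: 60.2
```

```bash
python3 -c "
from meas import *
plan((474,-337,75,4)); print(bowl()); im,C=shot('scene','s6.png'); w,_=shot('wrist','w6.png'); cv2.imwrite('pics/s6c.png',np.hstack([cv2.resize(im[120:260,50:250],(560,420)),w])[:,:1120:1]);cv2.imwrite('pics/s6c.png',cv2.resize(cv2.imread('pics/s6c.png'),(800,300)))"
```

```text
t 16.3 tcp [ 0.4711 -0.3362  0.328 ] yaw 4.0 gap 0.021 F [ 0.3 -0.3 -0.8]
(474, -337, 75, 4) -> [-0.0031  0.0049  0.0979] turn -0.0
(466, -349, 78)
```

View pics/s6c.png

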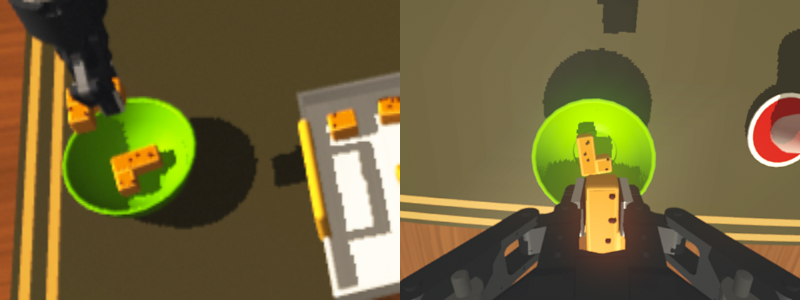

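The first elbow is in the middle of the bowl, and the second is held over it. I'll release the second one a little to the +x side.

servo_tool:
  deltas:
    - [-0.006,0.013,0.03,0,0]
    - [-0.006,0.013,0.06,0,0]
    - [-0.006,0.013,0.085,0,0]
    - [-0.006,0.013,0.093,0,0]
    - [-0.006,0.013,0.093,0,0.38]
    - [-0.006,0.013,0.093,0,0.38]
    - [-0.006,0.013,0.093,0,0.38]
    - [-0.006,0.013,0.03,0,0.42]
    - [-0.006,0.013,-0.03,0,0.42]
    - [-0.006,0.013,-0.07,0,0.42]

```text
t: 17.7
tcp_pos: [0.4855, -0.3419, 0.4087]
eef_rot: [2.138, 2.293, 0.001]
force: [1.2, -0.2, 0.0]
finger_gap: 0.0356
grip_force: 0.0
```

```bash
python3 -c "
from meas import *
print(bowl())
plan((657,-31,190,10),(657,-31,126,10))"
```

```text
(466, -350, 79)
t 17.8 tcp [ 0.4857 -0.3421  0.4147] yaw 4.0 gap 0.0356 F [ 0.8 -1.1  4.5]
(657, -31, 190, 10) -> [0.3008 0.1901 0.0685] turn -0.104
(657, -31, 126, 10) -> [0.3015 0.1894 0.1325] turn -0.104
```

servo_tool:
  deltas:
    - [0.05,0.032,0,-0.1,0.5]
    - [0.1,0.064,0,-0.1,0.5]
    - [0.15,0.095,0,-0.1,0.5]
    - [0.2,0.127,0,-0.1,0.5]
    - [0.25,0.158,0,-0.1,0.5]
    - [0.301,0.19,0.02,-0.1,0.5]
    - [0.301,0.19,0.06,-0.1,0.5]
    - [0.301,0.19,0.068,-0.1,0.5]
    - [0.301,0.19,0.068,-0.1,0.5]

```text
t: 18.88
tcp_pos: [0.6539, -0.029, 0.3358]
eef_rot: [-2.026, -2.401, 0.001]
force: [-0.9, -0.2, 0.9]
finger_gap: 0.0425
grip_force: 0.0
```

Run:
```python
from meas import *
plan((657,-31,126,10)); print(bowl())
im,C=shot('wrist','w7.png')
o,m=biscuits(im,C,.117,None,100)
for b in o: print(np.round(b[0]),np.round(b[1]),np.round(b[2]),round(b[3]),round(b[4]))
```

```text
t 18.9 tcp [ 0.6539 -0.029   0.3358] yaw 9.7 gap 0.0425 F [-0.9 -0.2  0.9]
(657, -31, 126, 10) -> [-0.0025  0.0029  0.0548] turn -0.005
(466, -349, 79)
[436. 412.] [ 806. -164.] [10. 29.] 51 201
[141. 402.] [ 564. -193.] [38. 13.] 54 354
[ 79. 303.] [ 517. -107.] [34. 43.] 3 1182
[548. 328.] [864. -79.] [ 33. 108.] 26 1842
[415. 264.] [748. -36.] [14. 50.] 74 600
[286. 238.] [657. -31.] [22. 35.] 11 702
[181. 222.] [587. -33.] [27. 58.] 11 1432
[437. 191.] [747.  18.] [17. 14.] 10 147
[ 66. 212.] [510. -39.] [61. 32.] 85 1786
[393. 110.] [707.  59.] [12. 47.] 2 456
[60. 98.] [507.  33.] [56. 34.] 84 1762
[518. 200.] [813.  13.] [ 44. 209.] 0 5833
[193.  46.] [584.  76.] [227.   9.] 3 588
```

servo_tool:
  deltas:
    - [-0.0025,0.003,0.03,0,0.5]
    - [-0.0025,0.003,0.05,0,0.5]
    - [-0.0025,0.003,0.055,0,0.5]
    - [-0.0025,0.003,0.055,0,0]
    - [-0.0025,0.003,0.055,0,0]
    - [-0.0025,0.003,0.055,0,0]
    - [-0.0025,0.003,0.055,0,0]
    - [-0.0025,0.003,-0.02,0,0]
    - [-0.0025,0.003,-0.06,0,0]
    - [-0.0025,0.003,-0.06,0,0]
  squeeze: 60

```text
t: 20.23
tcp_pos: [0.6577, -0.0303, 0.4036]
eef_rot: [2.017, 2.393, 0.012]
force: [0.1, 0.1, 0.2]
finger_gap: 0.0206
grip_force: 62.7
```

```bash
python3 -c "
from meas import *
print(bowl())
plan((465,-322,220,10),(465,-322,85,10))"
```

```text
(466, -349, 79)
t 20.3 tcp [ 0.6575 -0.0303  0.3998] yaw 9.7 gap 0.0208 F [-0.3 -0.4 -0.8]
(465, -322, 220, 10) -> [-0.2546 -0.2404  0.0236] turn -0.004
(465, -322, 85, 10) -> [-0.2543 -0.2414  0.1586] turn -0.004
```

servo_tool:
  deltas:
    - [-0.045,-0.041,0,0,0]
    - [-0.09,-0.082,0,0,0]
    - [-0.135,-0.123,0,0,0]
    - [-0.18,-0.164,0,0,0]
    - [-0.227,-0.205,0,0,0]
    - [-0.272,-0.245,0,0,0]
    - [-0.274,-0.241,0.05,0,0]
    - [-0.274,-0.241,0.06,0,0]
    - [-0.274,-0.241,0.06,0,0]

```text
t: 21.4
tcp_pos: [0.4663, -0.3404, 0.3339]
eef_rot: [-2.021, -2.4, -0.0]
force: [0.2, 0.7, 0.2]
finger_gap: 0.0203
grip_force: 62.7
```

```bash
python3 -c "
from meas import *
plan((465,-340,85,10)); print(bowl()); im,C=shot('scene','s8.png'); w,C=shot('wrist','w8.png'); cv2.imwrite('pics/s8c.png',cv2.resize(np.hstack([cv2.resize(im[120:260,50:250],(560,420)),w]),(800,300)))
print(onz(C,[(290,210)],.04))"
```

```text
t 21.4 tcp [ 0.4663 -0.3404  0.3339] yaw 9.8 gap 0.0203 F [0.2 0.7 0.2]
(465, -340, 85, 10) -> [-0.0002 -0.0006  0.0939] turn -0.004
(467, -350, 79)
[[ 0.4745146  -0.34417947  0.04      ]]
```

View pics/s8c.png

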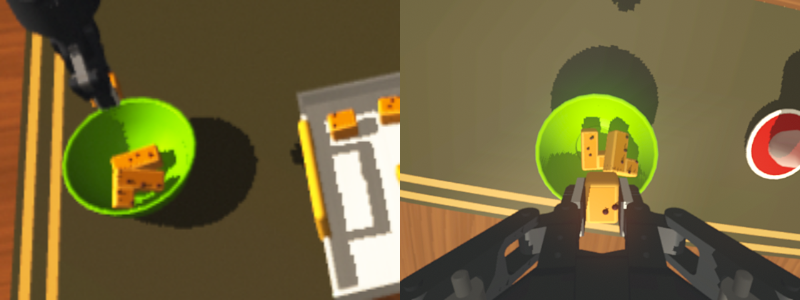

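Both elbows are in the bowl, with free room on its -x side and its +y side. I'll release stub 2 toward -x.

servo_tool:
  deltas:
    - [0,-0.026,0.03,0,0]
    - [0,-0.026,0.06,0,0]
    - [0,-0.026,0.085,0,0]
    - [0,-0.026,0.1,0,0]
    - [0,-0.026,0.1,0,0]
    - [0,-0.026,0.1,0,0.36]
    - [0,-0.026,0.1,0,0.36]
    - [0,-0.026,0.04,0,0.36]
    - [0,-0.026,-0.02,0,0.42]
    - [0,-0.026,-0.07,0,0.42]

```text
t: 22.8
tcp_pos: [0.4405, -0.3454, 0.4095]
eef_rot: [2.022, 2.399, -0.0]
force: [0.5, 0.0, -0.1]
finger_gap: 0.0357
grip_force: 0.0
```

```bash
python3 -c "
from meas import *
print(bowl())
plan((517,-106,190,4),(517,-106,126,4))"
```

```text
(466, -349, 79)
t 22.9 tcp [ 0.4408 -0.3458  0.4179] yaw 9.7 gap 0.0357 F [ 0.2 -1.5  5.1]
(517, -106, 190, 4) -> [0.2266 0.1133 0.0709] turn 0.1
(517, -106, 126, 4) -> [0.2275 0.1126 0.1349] turn 0.1
```

servo_tool:
  deltas:
    - [0.045,0.023,0,0.1,0.5]
    - [0.09,0.045,0,0.1,0.5]
    - [0.136,0.068,0,0.1,0.5]
    - [0.181,0.09,0,0.1,0.5]
    - [0.227,0.113,0.01,0.1,0.5]
    - [0.227,0.113,0.05,0.1,0.5]
    - [0.227,0.113,0.07,0.1,0.5]
    - [0.227,0.113,0.07,0.1,0.5]

```text
t: 23.85
tcp_pos: [0.5132, -0.1023, 0.3342]
eef_rot: [-2.14, -2.296, 0.002]
force: [-0.3, -1.0, 0.3]
finger_gap: 0.0428
grip_force: 0.0
```

Run:
```python
from meas import *
plan((517,-106,126,4)); print(bowl())
im,C=shot('wrist','w9.png')
o,m=biscuits(im,C,.117,None,100)
for b in o: print(np.round(b[0]),np.round(b[1]),np.round(b[2]),round(b[3]),round(b[4]))
```

```text
t 23.9 tcp [ 0.5132 -0.1023  0.3342] yaw 4.0 gap 0.0428 F [-0.3 -1.   0.3]
(517, -106, 126, 4) -> [-0.0042  0.0042  0.0531] turn 0.001
(466, -349, 79)
[  2. 328.] [ 305. -195.] [40.  6.] 77 109
[477. 317.] [ 660. -158.] [14. 67.] 53 736
[322. 318.] [ 546. -163.] [19. 51.] 13 665
[289. 242.] [ 518. -107.] [22. 36.] 4 751
[415. 131.] [588. -32.] [28. 56.] 11 1463
[288. 134.] [511. -39.] [56. 22.] 84 1173
[288.  26.] [507.  21.] [31. 22.] 84 611
[200.  17.] [458.  21.] [11. 22.] 10 129
```

servo_tool:
  deltas:
    - [-0.004,0.005,0.025,0,0.5]
    - [-0.004,0.005,0.045,0,0.5]
    - [-0.004,0.005,0.053,0,0.5]
    - [-0.004,0.005,0.053,0,0]
    - [-0.004,0.005,0.053,0,0]
    - [-0.004,0.005,0.053,0,0]
    - [-0.004,0.005,0.053,0,0]
    - [-0.004,0.005,-0.02,0,0]
    - [-0.004,0.005,-0.06,0,0]
    - [-0.004,0.005,-0.06,0,0]
  squeeze: 60

```text
t: 25.2
tcp_pos: [0.5195, -0.1065, 0.4018]
eef_rot: [2.135, 2.29, 0.008]
force: [0.5, -0.8, -0.5]
finger_gap: 0.0203
grip_force: 61.4
```

```bash
python3 -c "
from meas import *
print(bowl())
plan((466,-330,220,4),(466,-330,85,4))"
```

```text
(466, -349, 79)
t 25.2 tcp [ 0.5191 -0.1064  0.3984] yaw 4.0 gap 0.0204 F [-0.6  0.  -0.4]
(466, -330, 220, 4) -> [-0.219  -0.0696  0.0235] turn 0.0
(466, -330, 85, 4) -> [-0.2187 -0.0703  0.1585] turn 0.0
```

servo_tool:
  deltas:
    - [-0.04,-0.014,0,0,0]
    - [-0.08,-0.028,0,0,0]
    - [-0.12,-0.042,0,0,0]
    - [-0.16,-0.056,0,0,0]
    - [-0.2,-0.07,0,0,0]
    - [-0.211,-0.07,0.05,0,0]
    - [-0.211,-0.07,0.1,0,0]
    - [-0.211,-0.07,0.1,0,0]

```text
t: 26.25
tcp_pos: [0.4619, -0.3204, 0.2881]
eef_rot: [-2.132, -2.286, 0.001]
force: [-1.0, -0.4, -0.6]
finger_gap: 0.0206
grip_force: 61.4
```

```bash
python3 -c "
from meas import *
print(bowl()); plan((466,-322,85,4))"
```

```text
(466, -350, 79)
t 26.3 tcp [ 0.463  -0.3211  0.2923] yaw 4.0 gap 0.0206 F [ 0.6 -0.5 -0.3]
(466, -322, 85, 4) -> [-0.0023  0.0041  0.0523] turn 0.0
```

servo_tool:
  deltas:
    - [-0.001,0.003,0.03,0,0]
    - [-0.001,0.003,0.052,0,0]
    - [-0.001,0.003,0.055,0,0]
    - [-0.001,0.003,0.055,0,0]
    - [-0.001,0.003,0.055,0,0.36]
    - [-0.001,0.003,0.055,0,0.36]
    - [-0.001,0.003,0.055,0,0.36]
    - [-0.001,0.003,0.0,0,0.36]
    - [-0.001,0.003,-0.06,0,0.4]
    - [-0.001,0.003,-0.12,0,0.4]

```text
t: 27.55
tcp_pos: [0.4666, -0.3224, 0.4175]
eef_rot: [-2.142, -2.298, -0.0]
force: [0.0, -0.5, 0.0]
finger_gap: 0.0342
grip_force: 0.0
```

```bash
python3 -c "
from meas import *
print(bowl()); plan(); im,C=shot('scene','s10.png'); s,_=shot('side','d10.png'); w,C=shot('wrist','w10.png'); cv2.imwrite('pics/s10c.png',cv2.resize(np.hstack([cv2.resize(im[120:340,50:343],(560,420)),w]),(800,300)))"
```

```text
(466, -349, 79)
t 27.6 tcp [ 0.4669 -0.3226  0.4282] yaw 4.0 gap 0.034 F [ 1.9 -0.5  6. ]
```

View pics/s10c.png

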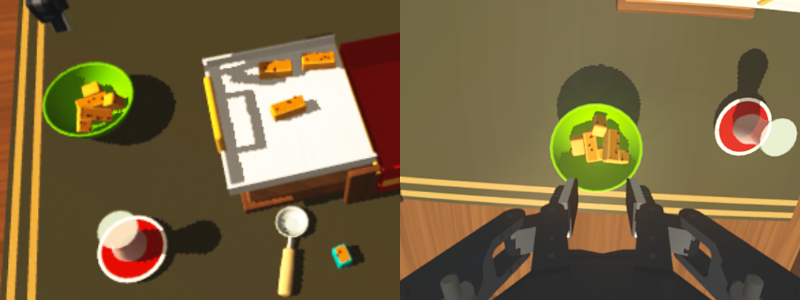

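All four odd biscuits are in the bowl at (88,100) in the left crop, and three fingers remain on the tray. Next is the handle, so I'll hover over it with the fingers closing across the bar.

servo_tool:
  deltas:
    - [0.03,0.02,0,-0.18,0.6]
    - [0.06,0.045,0,-0.36,0.6]
    - [0.09,0.07,0,-0.54,0.6]
    - [0.12,0.095,0,-0.72,0.6]
    - [0.15,0.115,0,-0.9,0.6]
    - [0.172,0.135,0,-1.08,0.6]
    - [0.172,0.135,0,-1.26,0.6]
    - [0.172,0.135,0,-1.44,0.6]
    - [0.172,0.135,0,-1.536,0.6]
    - [0.172,0.135,0,-1.536,0.6]

```text
t: 29.0
tcp_pos: [0.5894, -0.1415, 0.413]
eef_rot: [0.053, -3.137, -0.003]
force: [-0.2, 0.2, -0.4]
finger_gap: 0.0511
grip_force: 0.0
```

servo_tool:
  deltas:
    - [0,0,0.02,0,0.6]
    - [0,0,0.02,0,0.6]

```text
t: 29.25
tcp_pos: [0.5891, -0.1415, 0.3923]
eef_rot: [0.053, -3.135, -0.004]
force: [0.7, 0.6, 0.7]
finger_gap: 0.0514
grip_force: 0.0
```

Run:
```python
from meas import *
im,C=shot('wrist','w11.png'); 
hsv=cv2.cvtColor(im,cv2.COLOR_BGR2HSV)
q=cv2.inRange(hsv,(14,120,80),(30,255,255))
pc=proj(C,[[.591,-.142,.158],[.591,.078,.103]]); print(pc)
k=np.zeros_like(q); x,y=pc[0].astype(int); k[max(0,y-75):y+75,max(0,x-35):x+35]=255; q&=k
c=max(cv2.findContours(q,0,1)[0],key=cv2.contourArea); print(cv2.boundingRect(c))
P=(onz(C,c[:,0],.158)[:,:2]*1000).astype(np.float32); print("handle",cv2.minAreaRect(P))
# lip edge: tin wall/lip brass bar
plan((591,-142,162,92)); print(manip.get_obs()["joint_pos"].round(2))
```

```text
[[279.35516801 231.69240557]
 [519.01134796 218.11952068]]
(268, 156, 19, 145)
handle ((592.01416015625, -143.53526306152344), (108.05927276611328, 12.565176010131836), 2.0747058391571045)
t 29.3 tcp [ 0.5893 -0.1415  0.3937] yaw 92.0 gap 0.0511 F [-0.3  0.7  0.3]
(591, -142, 162, 92) -> [-0.0025 -0.0009  0.0767] turn -0.001
[-0.33  0.22  1.25  0.    1.68 -1.93]
```

servo_tool:
  deltas:
    - [-0.003,-0.002,0.04,0,0.6]
    - [-0.003,-0.002,0.07,0,0.6]
    - [-0.003,-0.002,0.076,0,0.6]
    - [-0.003,-0.002,0.076,0,0.6]
    - [-0.003,-0.002,0.076,0,0]
    - [-0.003,-0.002,0.076,0,0]
    - [-0.003,-0.002,0.076,0,0]
    - [-0.003,-0.002,0.076,0,0]
    - [-0.003,-0.002,0.076,0,0]
  squeeze: 35

```text
t: 30.42
tcp_pos: [0.5928, -0.1434, 0.3214]
eef_rot: [-0.055, 3.138, -0.001]
force: [-0.5, 0.5, 6.3]
finger_gap: 0.0105
grip_force: 34.4
```

servo_tool:
  deltas:
    - [0,0.006,-0.018,0,0]
    - [0,0.013,-0.037,0,0]
    - [0,0.022,-0.054,0,0]
    - [0,0.032,-0.071,0,0]
    - [0,0.038,-0.079,0,0]
    - [0,0.044,-0.086,0,0]
    - [0,0.05,-0.094,0,0]
    - [0,0.057,-0.101,0,0]
    - [0,0.057,-0.101,0,0]

```text
t: 31.55
tcp_pos: [0.5905, -0.0884, 0.4226]
eef_rot: [-0.051, 3.138, -0.011]
force: [-0.6, -8.9, 4.1]
finger_gap: 0.0101
grip_force: 34.5
```

servo_tool:
  deltas:
    - [0,0.007,-0.007,0,0]
    - [0,0.014,-0.0135,0,0]
    - [0,0.022,-0.02,0,0]
    - [0,0.03,-0.0255,0,0]
    - [0,0.046,-0.036,0,0]
    - [0,0.063,-0.0455,0,0]
    - [0,0.081,-0.053,0,0]
    - [0,0.1,-0.0595,0,0]
    - [0,0.111,-0.0625,0,0]
    - [0,0.111,-0.0625,0,0]

```text
t: 32.8
tcp_pos: [0.5857, 0.0242, 0.4873]
eef_rot: [-0.054, 3.136, -0.005]
force: [-2.0, -4.2, 10.4]
finger_gap: 0.0101
grip_force: 36.9
```

Run:
```python
from meas import *
plan(); im,C=shot('scene','s12.png'); s,_=shot('side','d12.png')
cv2.imwrite('pics/c12.png',np.hstack([cv2.resize(im[110:290,180:420],(400,300)),cv2.resize(s[140:320,200:440],(400,300))]))
```

```text
t 32.8 tcp [0.5857 0.0242 0.4873] yaw 92.0 gap 0.0101 F [-2.  -4.2 10.4]
```

View pics/c12.png

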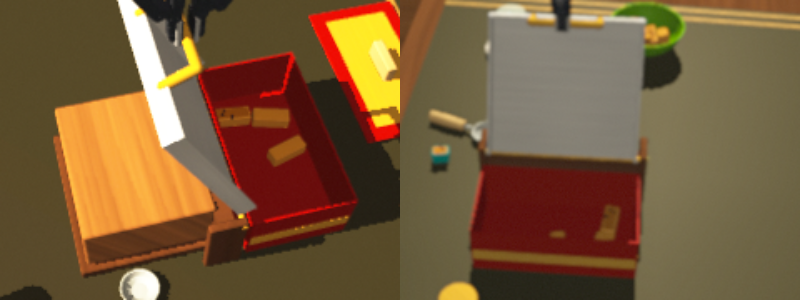

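All three fingers lie in the tin, at (235,115), (270,118) and (288,150), and the steep tray is empty. I'll lower it along the arc.

servo_tool:
  deltas:
    - [0,-0.011,0.003,0,0]
    - [0,-0.03,0.0095,0,0]
    - [0,-0.048,0.017,0,0]
    - [0,-0.065,0.0265,0,0]
    - [0,-0.081,0.037,0,0]
    - [0,-0.097,0.049,0,0]
    - [0,-0.111,0.0625,0,0]
    - [0,-0.124,0.0765,0,0]
    - [0,-0.136,0.0925,0,0]
    - [0,-0.136,0.0925,0,0]

```text
t: 34.15
tcp_pos: [0.592, -0.1132, 0.3878]
eef_rot: [0.053, -3.141, 0.002]
force: [5.2, -5.2, 0.8]
finger_gap: 0.0102
grip_force: 39.4
```

servo_tool:
  deltas:
    - [0,-0.01,0.0175,0,0]
    - [0,-0.019,0.0345,0,0]
    - [0,-0.026,0.053,0,0]
    - [0,-0.03,0.064,0,0]
    - [0,-0.032,0.07,0,0]
    - [0,-0.032,0.0715,0,0]
    - [0,-0.032,0.0715,0,0]

```text
t: 35.02
tcp_pos: [0.593, -0.1435, 0.3177]
eef_rot: [-0.056, 3.14, 0.001]
force: [4.6, -2.8, 2.2]
finger_gap: 0.0106
grip_force: 41.3
```

servo_tool:
  deltas:
    - [0,0,0,0,0.6]
    - [0,0,0,0,0.6]
    - [0,0,0,0,0.6]
    - [0,0,-0.04,0,0.7]
    - [0,0,-0.09,0,0.8]
    - [0,0,-0.12,0,1]
    - [0,0,-0.12,0,1]

```text
t: 35.9
tcp_pos: [0.5925, -0.1432, 0.4429]
eef_rot: [-0.056, 3.135, -0.003]
force: [-0.3, 0.4, 1.1]
finger_gap: 0.0854
grip_force: 0.0
```

servo_tool:
  deltas:
    - [0.0135,0.058,0,0,1]
    - [0.027,0.116,0,0,1]
    - [0.0405,0.174,0,0,1]
    - [0.054,0.232,0,0,1]
    - [0.0675,0.29,0,0,1]
    - [0.081,0.348,0,0,1]
    - [0.0945,0.406,0,0,1]
    - [0.108,0.464,0,0,1]
    - [0.124,0.53,0,0,1]
    - [0.124,0.53,0,0,1]

```text
t: 37.15
tcp_pos: [0.4481, 0.3853, 0.4361]
eef_rot: [0.065, -3.136, 0.003]
force: [0.5, -0.2, -0.4]
finger_gap: 0.0853
grip_force: 0.0
```

```bash
cat >> meas.py <<'E'
def lid(im,C,z,lo=(18,110,90),zg=None):
    hsv=cv2.cvtColor(im,cv2.COLOR_BGR2HSV)
    q=cv2.inRange(hsv,lo,(35,255,255)); q=cv2.morphologyEx(q,cv2.MORPH_CLOSE,np.ones((5,5)))
    for c in sorted(cv2.findContours(q,0,1)[0],key=cv2.contourArea)[-2:]:
        r=cv2.minAreaRect((onz(C,c[:,0],z)[:,:2]*1000).astype(np.float32)); print("yellow",np.round(r[0],1),np.round(r[1]),round(r[2],2),cv2.boundingRect(c))
E
python3 - <<'E'
from meas import *
im,C=shot('wrist','w13.png'); lid(im,C,.011)
print(bowl())
im,C=shot('scene','s13.png'); 
im[:100]=0; im[:,:360]=0
lid(im,C,.011)
plan((450.3,381.2,33,92))
E
```

```text
yellow [448.6 382.5] [210. 100.] 1.89 (240, 97, 81, 159)
yellow [468.5 373.1] [249. 475.] 89.9 (175, 0, 211, 348)
(466, -349, 79)
yellow [476.8 469.2] [392.  51.] 0.04 (407, 100, 69, 119)
yellow [448.9 383.5] [210. 100.] 2.01 (376, 117, 67, 69)
t 37.3 tcp [0.45   0.3816 0.4376] yaw 92.0 gap 0.0854 F [-0.4 -1.2 -0.1]
(450.3, 381.2, 33, 92) -> [-0.0012  0.0004  0.2496] turn 0.0
```

servo_tool:
  deltas:
    - [0,0.001,0.06,0,1]
    - [0,0.001,0.12,0,1]
    - [0,0.001,0.18,0,1]
    - [0,0.001,0.23,0,1]
    - [0,0.001,0.248,0,1]
    - [0,0.001,0.248,0,1]
    - [0,0.001,0.248,0,0]
    - [0,0.001,0.248,0,0]
    - [0,0.001,0.248,0,0]
    - [0,0.001,0.248,0,0]
  squeeze: 100

```text
t: 38.55
tcp_pos: [0.4502, 0.3831, 0.1925]
eef_rot: [-0.056, 3.139, 0.001]
force: [2.8, 1.5, -1.7]
finger_gap: 0.0142
grip_force: 101.0
```

servo_tool:
  deltas:
    - [0,0,0,0,0]
    - [0,0,-0.05,0,0]
    - [0,0,-0.1,0,0]
    - [0,0,-0.15,0,0]
    - [0,0,-0.15,0,0]
    - [0,0,-0.15,0,0]

```text
t: 39.3
tcp_pos: [0.4495, 0.3827, 0.339]
eef_rot: [0.055, -3.138, 0.003]
force: [0.2, -0.8, -3.6]
finger_gap: 0.0137
grip_force: 99.8
```

Run:
```python
from meas import *
im,C=shot('wrist','w14.png'); z=manip.get_obs()['tcp_pos'][2]-.188+.011
lid(im,C,z); print(bowl(),z)
plan((580,161.2,132,92))
im,C=load('s12.png'); 
# tin rim from scene during tip not needed
```

```text
yellow [370.2 294.1] [86. 32.] 2.13 (56, 0, 86, 191)
yellow [425.6 382.4] [165.  99.] 1.97 (172, 41, 222, 314)
(466, -350, 79) 0.1609270995011528
t 39.4 tcp [0.4494 0.3826 0.3376] yaw 92.0 gap 0.0141 F [ 0.1  0.4 -3.4]
(580, 161.2, 132, 92) -> [-0.1238 -0.2251  0.0507] turn 0.0
```

Run:
```python
from meas import *
a=np.radians(2.0); U=np.array([np.cos(a),np.sin(a)]); V=np.array([-np.sin(a),np.cos(a)])
for n,fn,bx in(("scene","s13.png",(295,130,400,265)),("side","d10.png",(235,225,355,310)),("wrist","w2.png",(385,50,560,310)),("scene0","scene0.png",(295,130,400,265)),("side0","side0.png",(235,225,355,310))):
    im,C=load(fn); hsv=cv2.cvtColor(im,cv2.COLOR_BGR2HSV)
    q=cv2.inRange(hsv,(0,150,40),(7,255,255))|cv2.inRange(hsv,(172,150,40),(180,255,255))
    k=np.zeros_like(q);k[bx[1]:bx[3],bx[0]:bx[2]]=255;q&=k
    c=max(cv2.findContours(q,0,1)[0],key=cv2.contourArea)
    z=.09 if '0.png' in fn and fn!="d10.png" else .085
    P=onz(C,c[:,0],z)[:,:2]*1000; P-=[580,161.4]
    print(n,cv2.boundingRect(c),"u",np.percentile(P@U,[1,99]).round(1),"v",np.percentile(P@V,[1,99]).round(1))
```

```text
scene (299, 141, 97, 121) u [-127.6  157.5] v [-89.1  71.6]
side (242, 238, 103, 58) u [-127.4  124. ] v [-73.9  97.2]
wrist (389, 60, 162, 239) u [-127.2  123.3] v [-75.9  70.2]
scene0 (299, 140, 99, 122) u [-126.5  159.5] v [-90.3  73.4]
side0 (240, 236, 105, 59) u [-127.3  127.8] v [-75.  101.1]
```

servo_tool:
  deltas:
    - [-0.02,-0.035,0,0,0]
    - [-0.04,-0.075,0,0,0]
    - [-0.062,-0.115,0,0,0]
    - [-0.084,-0.155,0,0,0]
    - [-0.105,-0.195,0,0,0]
    - [-0.123,-0.225,0,0,0]
    - [-0.123,-0.225,0.02,0,0]
    - [-0.123,-0.225,0.03,0,0]
    - [-0.123,-0.225,0.03,0,0]
    - [-0.123,-0.225,0.03,0,0]

```text
t: 40.65
tcp_pos: [0.5807, 0.163, 0.3113]
eef_rot: [-0.057, 3.141, 0.0]
force: [-0.5, -0.8, -3.4]
finger_gap: 0.0138
grip_force: 99.7
```

Run:
```python
from meas import *
print(bowl()); plan((579,161.3,117,92))
a=np.radians(2.0); U=np.array([np.cos(a),np.sin(a)]); V=np.array([-np.sin(a),np.cos(a)])
z=manip.get_obs()['tcp_pos'][2]-.1925+.011
im,C=shot('side','d15.png'); hsv=cv2.cvtColor(im,cv2.COLOR_BGR2HSV)
q=cv2.inRange(hsv,(20,110,120),(33,255,255)); q[:220]=0;q[310:]=0;q[:,:235]=0;q[:,360:]=0
c=np.vstack([c for c in cv2.findContours(q,0,1)[0] if cv2.contourArea(c)>200])
P=onz(C,c[:,0],z)[:,:2]*1000-[578,161.3]; print("yellow u",(P@U).min(),(P@U).max(),"v",(P@V).min(),(P@V).max(), cv2.boundingRect(c))
```

```text
(466, -349, 79)
t 40.7 tcp [0.5808 0.163  0.3119] yaw 92.1 gap 0.0142 F [ 0.3  0.4 -2.9]
(579, 161.3, 117, 92) -> [ 0.0021 -0.0016  0.0399] turn 0.001
yellow u -102.80574558115211 107.11668562771652 v -47.25531515925972 52.11305838727798 (249, 234, 88, 34)
```

servo_tool:
  deltas:
    - [0.002,-0.002,0.008,0,0]
    - [0.002,-0.002,0.016,0,0]
    - [0.002,-0.002,0.023,0,0]
    - [0.002,-0.002,0.029,0,0]
    - [0.002,-0.002,0.034,0,0]
    - [0.002,-0.002,0.038,0,0]
    - [0.002,-0.002,0.04,0,0]
    - [0.002,-0.002,0.041,0,0]
    - [0.002,-0.002,0.041,0,0]

```text
t: 41.88
tcp_pos: [0.5789, 0.1603, 0.2715]
eef_rot: [-0.055, 3.14, 0.0]
force: [-3.6, 0.0, 3.1]
finger_gap: 0.0141
grip_force: 100.5
```

servo_tool:
  deltas:
    - [0,0,0,0,1]
    - [0,0,0,0,1]
    - [0,0,0,0,1]
    - [0,0,-0.05,0,1]
    - [0,0,-0.1,0,1]
    - [0,0,-0.135,0,1]
    - [0,0,-0.135,0,1]
    - [0,0,-0.135,0,1]

```text
t: 42.88
tcp_pos: [0.5788, 0.1603, 0.4039]
eef_rot: [0.055, -3.139, 0.0]
force: [-0.2, -0.3, -0.0]
finger_gap: 0.0856
grip_force: 0.0
```

Run:
```python
from meas import *
plan(); im,C=shot('wrist','w16.png'); im[:,:205]=0; im[:,365:]=0; lid(im,C,.09)
print("bowl",bowl())
im,C=shot('side','d16.png'); s,D=shot('scene','s16.png')
for a,b,n in((im,'side0.png','side'),(s,'scene0.png','scene')):
    r,_=load(b); d=cv2.absdiff(a,r).max(2)
    x0,y0,x1,y1=(235,225,355,310) if n=='side' else (320,135,400,265)
    print(n,"lid diff mean",d[y0:y1,x0:x1].mean().round(1), "tray handle diff", (d[165:182,283:325] if n=='side' else d[170:235,196:216]).mean().round(1))
    g=[(215,200,255,228,'spoon'),(245,140,290,182,'glass'),(215,305,255,350,'jar')] if n=='side' else [(245,270,280,340,'spoon'),(115,270,180,330,'glass'),(415,200,465,250,'jar')]
    for p in g: print(p[4],d[p[1]:p[3],p[0]:p[2]].mean().round(1),end=' ')
    print()
o,m=biscuits(s,D,.04,[(80,165),(150,165),(150,222),(80,222)],20)
for b in o: print(np.round(b[0]),np.round(b[1]),np.round(b[2]),round(b[4]))
o,m=biscuits(s,D,.117,[(206,167),(298,150),(323,238),(218,252)],20); print("left on tray",[np.round(b[0]) for b in o])
```

```text
t 42.9 tcp [0.5788 0.1603 0.4039] yaw 92.0 gap 0.0856 F [-0.2 -0.3 -0. ]
yellow [577.7 161.5] [209. 100.] 1.98 (225, 83, 115, 214)
bowl (466, -349, 79)
side lid diff mean 13.1 tray handle diff 56.7
spoon 7.7 glass 36.1 jar 7.6 
scene lid diff mean 9.1 tray handle diff 5.8
spoon 3.1 glass 3.3 jar 3.5 
[121. 199.] [ 479. -347.] [77. 92.] 4162
[141. 168.] [ 401. -296.] [55. 30.] 749
[ 91. 195.] [ 447. -394.] [180.  78.] 2788
left on tray [array([304., 175.])]
```

The lid is seated and centred: (577.7, 161.5), 2.0° and at the seated scale. The scene image shows the tray down and the bystanders unmoved. I'll hand the job in.

Run:
```python
from meas import *
s,D=load('s16.png'); o,m=biscuits(s,D,.117,[(206,167),(298,150),(323,238),(218,252)],20); print([b[2]+(b[4],) for b in o])
print(manip.close_job())
```

```text
[(137.19363403320312, 8.123722076416016, 208.43648588564247)]
the job is handed in; nothing more can be done
None
```

The job is handed in at about 43 s of the 200 s: the four odd biscuits (two stubs, two elbows) are in the bowl, the three finger biscuits are in the tin, the tray is down and the lid measured centred and fully down; the glass, jar and spoon were unmoved in the scene camera, and no verdict came back.

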